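Hand over the needle files in reverse order

TASK

A left-handed colleague takes over the bench: move all four needle files from the dark wooden rest to the white rest in reverse order, so that the file now farthest left ends farthest right, and so on down the row. Lay each file in its own slot, resting on both bars and centred lengthwise, and let go of them all.

Things in the scene. Friction and masses are not known exactly. Their poses are not given: they have to be found in the camera images.
- red_file_center (a point): needle file with a red dipped handle, 8 mm wide, 8 mm high, 173 mm long, about 20 g, lying flat in a slot of the dark wooden rest; the point is the middle of its length, half-way up (4 mm above its underside), a good place to grip it across its 8 mm; its y axis runs along its length, the handle toward the robot at the start, z up
- yellow_file_center (a point): needle file with a yellow dipped handle, 8 mm wide, 8 mm high, 173 mm long, about 20 g, lying flat in a slot of the dark wooden rest; the point is the middle of its length, half-way up (4 mm above its underside), a good place to grip it across its 8 mm; its y axis runs along its length, the handle toward the robot at the start, z up
- blue_file_center (a point): needle file with a blue dipped handle, 8 mm wide, 8 mm high, 173 mm long, about 20 g, lying flat in a slot of the dark wooden rest; the point is the middle of its length, half-way up (4 mm above its underside), a good place to grip it across its 8 mm; its y axis runs along its length, the handle toward the robot at the start, z up
- green_file_center (a point): needle file with a green dipped handle, 8 mm wide, 8 mm high, 173 mm long, about 20 g, lying flat in a slot of the dark wooden rest; the point is the middle of its length, half-way up (4 mm above its underside), a good place to grip it across its 8 mm; its y axis runs along its length, the handle toward the robot at the start, z up
- red_start_slot (a point): the slot of the dark wooden rest in which the red file lies at the start; the point is the centre of the slot's floor, midway between the two bars, 28 mm above the bench; fixed to the rest, same axes as the rest
- yellow_start_slot (a point): the slot of the dark wooden rest in which the yellow file lies at the start; the point is the centre of the slot's floor, midway between the two bars, 28 mm above the bench; fixed to the rest, same axes as the rest
- blue_start_slot (a point): the slot of the dark wooden rest in which the blue file lies at the start; the point is the centre of the slot's floor, midway between the two bars, 28 mm above the bench; fixed to the rest, same axes as the rest
- green_start_slot (a point): the slot of the dark wooden rest in which the green file lies at the start; the point is the centre of the slot's floor, midway between the two bars, 28 mm above the bench; fixed to the rest, same axes as the rest
- dark_rest_row (a point): fixed dark brown wooden rest that holds the files at the start; 110 mm (x) by 172 mm (y), same shape as the white rest. The board is 6 mm thick; files lie along x; the space between the bars is free for fingers down to the board. The ridges between slots rise 11 mm over the slot floor. Point: middle of the row, on the slot floors' level (28 mm over the bench); x away from the robot, y to the left (turned up to 0.25 rad)
- white_rest_row (a point): fixed white rest, empty at the start: two notched bars 12 mm thick at x = -40 and +40 mm, spanned by files lying along x. Four slots at y = +54, +18, -18, -54 mm in its frame, floors 14 mm wide between sloping ridges 11 mm high. Point: middle of the row, on the slot floors' level (28 mm over the bench); x away from the robot, y to the left (turned up to 0.25 rad)

How it is judged:
At the end, for the whole second after the job is handed in: Each file rests, released, in the white rest's slot that mirrors its starting slot (1st from left to 1st from right, and so on): centre within 8 mm of the slot's centre line, 20 mm of the middle between the bars, 0 to 9 mm above the slot floor, within 0.14 rad of the slot's direction (((y of red_start_slot in the frame of dark_rest_row between 0.044 and 0.064 m and y of red_file_center in the frame of white_rest_row between -0.062 and -0.046 m) or (y of red_start_slot in the frame of dark_rest_row between 0.008 and 0.028 m and y of red_file_center in the frame of white_rest_row between -0.026 and -0.01 m) or (y of red_start_slot in the frame of dark_rest_row between -0.028 and -0.008 m and y of red_file_center in the frame of white_rest_row between 0.01 and 0.026 m) or (y of red_start_slot in the frame of dark_rest_row between -0.064 and -0.044 m and y of red_file_center in the frame of white_rest_row between 0.046 and 0.062 m)) and x of red_file_center in the frame of white_rest_row between -0.02 and 0.02 m and z of red_file_center in the frame of white_rest_row between 0 and 0.009 m and angle between the y axis of each of red_file_center, yellow_file_center, blue_file_center, green_file_center and the x axis of white_rest_row, either way round below 0.14 rad and linear speed of each of red_file, yellow_file, blue_file, green_file below 0.02 m/s and contact force between the fingers and red_file below 0.05 N and ((y of yellow_start_slot in the frame of dark_rest_row between 0.044 and 0.064 m and y of yellow_file_center in the frame of white_rest_row between -0.062 and -0.046 m) or (y of yellow_start_slot in the frame of dark_rest_row between 0.008 and 0.028 m and y of yellow_file_center in the frame of white_rest_row between -0.026 and -0.01 m) or (y of yellow_start_slot in the frame of dark_rest_row between -0.028 and -0.008 m and y of yellow_file_center in the frame of white_rest_row between 0.01 and 0.026 m) or (y of yellow_start_slot in the frame of dark_rest_row between -0.064 and -0.044 m and y of yellow_file_center in the frame of white_rest_row between 0.046 and 0.062 m)) and x of yellow_file_center in the frame of white_rest_row between -0.02 and 0.02 m and z of yellow_file_center in the frame of white_rest_row between 0 and 0.009 m and contact force between the fingers and yellow_file below 0.05 N and ((y of blue_start_slot in the frame of dark_rest_row between 0.044 and 0.064 m and y of blue_file_center in the frame of white_rest_row between -0.062 and -0.046 m) or (y of blue_start_slot in the frame of dark_rest_row between 0.008 and 0.028 m and y of blue_file_center in the frame of white_rest_row between -0.026 and -0.01 m) or (y of blue_start_slot in the frame of dark_rest_row between -0.028 and -0.008 m and y of blue_file_center in the frame of white_rest_row between 0.01 and 0.026 m) or (y of blue_start_slot in the frame of dark_rest_row between -0.064 and -0.044 m and y of blue_file_center in the frame of white_rest_row between 0.046 and 0.062 m)) and x of blue_file_center in the frame of white_rest_row between -0.02 and 0.02 m and z of blue_file_center in the frame of white_rest_row between 0 and 0.009 m and contact force between the fingers and blue_file below 0.05 N and ((y of green_start_slot in the frame of dark_rest_row between 0.044 and 0.064 m and y of green_file_center in the frame of white_rest_row between -0.062 and -0.046 m) or (y of green_start_slot in the frame of dark_rest_row between 0.008 and 0.028 m and y of green_file_center in the frame of white_rest_row between -0.026 and -0.01 m) or (y of green_start_slot in the frame of dark_rest_row between -0.028 and -0.008 m and y of green_file_center in the frame of white_rest_row between 0.01 and 0.026 m) or (y of green_start_slot in the frame of dark_rest_row between -0.064 and -0.044 m and y of green_file_center in the frame of white_rest_row between 0.046 and 0.062 m)) and x of green_file_center in the frame of white_rest_row between -0.02 and 0.02 m and z of green_file_center in the frame of white_rest_row between 0 and 0.009 m and contact force between the fingers and green_file below 0.05 N); the robot touches nothing.
It also fails if it takes over 106 s, if anything falls off the work surface, if the arm or the gripper's body presses on something with over 40 N, if the wrist force passes 120 N, or if a joint passes its speed limit or range.

ROBOT

A 7-joint arm with a two-finger parallel gripper is mounted at the origin on a cart in front of the work surface, level with it; the furniture and walls round the work are solid. World frame = base frame: x ahead of the robot, y to its left, z up, the work surface at z = 0. Lengths are in m, angles in rad, forces in N, time in s.
With the tool pointing down it reaches from about 0.375 to 0.925 m from the base axis. Payload 3.1 kg.
Tool frame: the origin (TCP) lies at the very end of the fingers, on their centre line; the grasp point (between the pads) lies 19 mm behind it (manip.grip_point_offset is the distance from the TCP to the grasp point, in m); x points along the fingers, y is the direction in which the jaws open and shut, and the axes are right-handed (so a half turn about x gives the same grasp; the last joint's range is limited). The gripper opens to 85 mm and grips with 20 to 120 N. Pads are 22 mm wide; open, the fingers measure 114 mm over their backs; the gripper's body (76 mm by 85 mm) begins 54 mm behind the grasp point. The pads swing forward as they close: fully open they stand 13 mm farther back than shut.
Start: joints at [-1.223, 0.383, 0.044, 1.598, -0.018, 1.161, -0.05], TCP at [0.28, 0.586, 0.198] pointing down, gripper open.
Joint ranges: [-2.61, 2.61], [-0.41, 2.15], [-1.48, 1.57], [0, 2.5], [-1.57, 4.71], [0.05, 1.97], [-2.85, 2.85]. Speed limits (rad/s): [2.79, 2.79, 3.14, 3.14, 3.14, 3.14, 3.14].

INTERFACE

Orientations are given as a 3x3 rotation matrix whose columns are the frame's x, y, z axes.
In Python, from plant import manip gives the robot as it stands. The module is installed in compiled form; this text tells all that it offers.
- The arm moves only by the tool carry_out, never from a script. Its argument "motion" is a list of rows, each a list of 4 numbers: the shift along the world's x, y, z in cm, then the turn about the world's z in rad. In form: [[dx, dy, dz, roll], ...]. A call has 1 to 5 rows; each row is the pose to reach, as a shift and turn from the pose commanded when the call began; what a row does not reach only later rows make up. A row lasts 1/8 s, in which the tool goes at most 62.5 mm and 10.7 degrees, less where a joint would pass 70% of its speed; a pose out of reach is approached as far as the arm can. A call with a gripper value outside its range is refused whole. "gripper" is the closure in counts, from 0 (fully open) to 255 (shut), set as the call begins (left out, the last holds). The fingers move at their own pace and stop on an object; the grip force is fixed at half the most. Time passes only in rows, so rows that repeat a pose let the fingers close. It gives the time, the measured TCP pose, the force and the opening at its end, in the units of the state.
- manip.get_obs(): the state, without advancing time (a new reading comes with each control period).
- manip.camera(name): name is "scene" or "side" or "wrist"; returns a dict with "frame" (400x640x3 uint8, red, green, blue), "intrinsics" (3x3 intrinsics, pixels), "R" (3x3) and "t" (3): a world point X has camera coordinates R X + t. Camera axes: x right, y down, z forward; pixel columns grow to the right and rows downward; lengths in m; the calibration is good to about 2 mm. A picture is of the moment at which its call begins. There is no depth.
- manip.sign_off(): hands the job in, once; it reports no verdict.
Trained networks look in the newest picture that a camera, given by its name, has taken for a name from the list of things; names that differ only in an ending like _2 or _b are one class to them, and where a whole thing is asked for, a point or a joint stands for the part that bears it (a point fixed in the world has none). Each returns a list of dicts, best first, with "score" (0 to 1); they miss things now and then, are a little off and sometimes report something else, mostly with a low value. They report only what shows in the picture. A call takes as long as a camera call.
- manip.boxes_of(label, camera): "position" ([x, y, z] in m, in world coordinates, good to about 4 mm: the middle of the surface that is visible of it).
- manip.place_of(label, camera): "position" ([x, y, z] in m, in world coordinates, good to about 4 mm: a listed point, or the origin of a listed thing).
The state is a dict: "time_s": time; "joint_pos": joint angles; "dq": joint speeds; "joint_efforts": joint torques, N m; "eef_pos": TCP position; "ee_rot": TCP orientation; "force": force on the tool from outside, world axes, zero at the start; "torque": the same for the moment, N m; "finger_gap": finger opening in m.
Only numpy, scipy, OpenCV 4.12 (cv2) and the standard library are available. Lean on these libraries where they do the work, as an engineer would, in place of code of your own. Each camera call takes 0.05 s, during which the arm holds its last target. There are 200 camera calls.

## Working session

There is one attempt and no reset: what is moved stays moved. The work goes in short steps, Python scripts to look and compute and a tool call to move; the robot and the scene stay as the last step left them, time stands still between calls to the robot, and variables do not carry over. Pictures are saved under pics/ and viewed, about 12 in all and at most 16, crops included, and the job is handed in when it is done.

Besides the shell and the picture viewer there is one more tool, called after "Emit:" as name([rows], argument=value, ...), one row to a line, values as JSON. carry_out: Moves the arm, as the interface text tells. Its arguments: {"type":"object","properties":{"motion":{"type":"array"},"gripper":{"type":"number"}},"required":["motion"]}

```bash
mkdir -p pics; python3 - <<'E'
from plant import manip
import cv2,numpy as np
o=manip.get_obs(); print(o['time_s'],o['eef_pos'],o['ee_rot'],o['finger_gap'])
for c in ['scene','side']:
    f=manip.camera(c); cv2.imwrite(f'pics/{c}0.png',f['frame'][:,:,::-1])
    for n in ['red_file_center','yellow_file_center','blue_file_center','green_file_center','dark_rest_row','white_rest_row','red_start_slot','yellow_start_slot','blue_start_slot','green_start_slot']:
        print(c,n,[(np.round(d['position'],4),round(d['score'],2)) for d in manip.place_of(n,c)][:2])
E
```

```text
0.0 [0.27981236 0.58553982 0.19625975] [[-1.00677991e-03  4.31057540e-01  9.02323880e-01]
 [-2.49724324e-03  9.02320440e-01 -4.31058683e-01]
 [-9.99996375e-01 -2.68730343e-03  1.68017439e-04]] 0.08528938593713446
scene red_file_center [(array([0.4531, 0.0138, 0.0285]), 0.69)]
scene yellow_file_center [(array([ 0.4638, -0.0923,  0.0343]), 0.42), (array([0.4553, 0.0156, 0.0296]), 0.4)]
scene blue_file_center []
scene green_file_center [(array([ 0.4492, -0.018 ,  0.031 ]), 0.57), (array([ 0.4652, -0.0908,  0.0313]), 0.4)]
scene dark_rest_row [(array([ 0.4526, -0.0369,  0.0353]), 0.85), (array([ 0.4467, -0.0538,  0.0278]), 0.35)]
scene white_rest_row [(array([0.5021, 0.4023, 0.03  ]), 0.79)]
scene red_start_slot [(array([0.4537, 0.0179, 0.0296]), 0.79)]
scene yellow_start_slot [(array([ 0.4531, -0.0936,  0.0295]), 0.64)]
scene blue_start_slot [(array([ 0.445 , -0.0524,  0.0268]), 0.68)]
scene green_start_slot [(array([ 0.4474, -0.0227,  0.026 ]), 0.65)]
side red_file_center [(array([0.4536, 0.0179, 0.0344]), 0.45)]
side yellow_file_center [(array([ 0.4616, -0.0917,  0.0344]), 0.47)]
side blue_file_center [(array([ 0.4606, -0.0889,  0.0339]), 0.74), (array([ 0.4508, -0.0542,  0.0308]), 0.7)]
side green_file_center [(array([ 0.4517, -0.0192,  0.032 ]), 0.62)]
side dark_rest_row [(array([ 0.4512, -0.0359,  0.0267]), 0.66)]
side white_rest_row [(array([0.5041, 0.3994, 0.0281]), 0.67)]
side red_start_slot []
side yellow_start_slot []
side blue_start_slot []
side green_start_slot []
```

View pics/scene0.png

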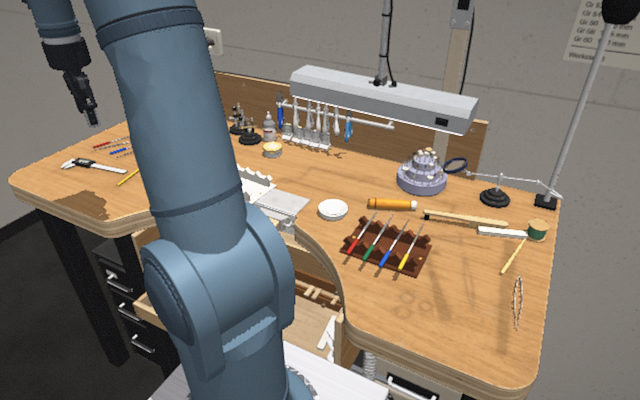

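View pics/side0.png

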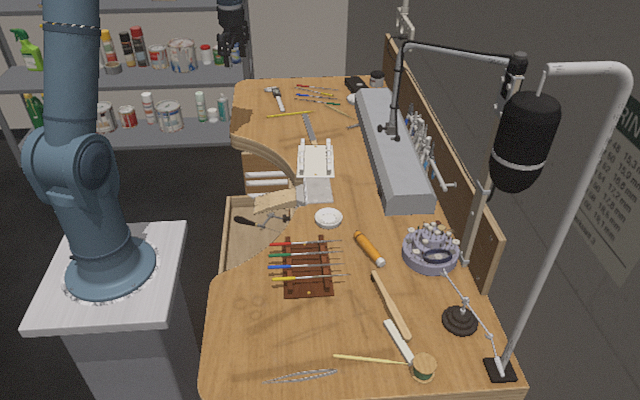

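The order from left to right is red, green, blue, yellow. In the scene picture the handles are at about (348,245), (365,255), (381,262) and (403,262). The dark rest is near (0.452,-0.036) and the white rest near (0.503,0.40). I'll go above the white rest and look.

Emit:
carry_out([
  [4.5,-3.5,0.5,0.15],
  [9,-7,1,0.3],
  [13.5,-10.5,1.5,0.45],
  [18,-14.5,2,0.45],
  [22,-18.5,2,0.45],
])

```text
time_s: 1.72
eef_pos: [0.5023, 0.4002, 0.2185]
ee_rot: [[0.002, -0.004, 1.0], [0.001, 1.0, 0.004], [-1.0, 0.001, 0.002]]
force: [0.3, 1.0, 0.0]
finger_gap: 0.0855
```

```bash
cat > h.py <<'E'
from plant import manip
import cv2,numpy as np
def obs():
    o=manip.get_obs(); R=o['ee_rot']
    print(round(o['time_s'],2),'tcp',np.round(o['eef_pos'],4),'jawyaw',round(float(np.arctan2(-R[0,1],R[1,1])),4),'tilt',np.round(R[:,0],3),'gap',round(o['finger_gap'],4),'F',np.round(o['force'],1)); return o
def px(f,P):
    p=np.asarray(f['R'])@P+np.asarray(f['t']); q=np.asarray(f['intrinsics'])@p; return q[:2]/q[2]
def ray(f,uv,z):
    R=np.asarray(f['R']); d=R.T@np.linalg.inv(f['intrinsics'])@np.array([uv[0],uv[1],1.]); c=-R.T@np.asarray(f['t']); return c+d*(z-c[2])/d[2]
def look(c,names,fn=None):
    f=manip.camera(c)
    if fn: cv2.imwrite(f'pics/{fn}.png',f['frame'][:,:,::-1]); np.savez(f'pics/{fn}.npz',**f)
    for n in names:
        print(c,n,[(np.round(d['position'],4),round(d['score'],2),np.round(px(f,d['position']))) for d in manip.place_of(n,c)][:2])
    return f
FN=[c+'_file_center' for c in ('red','green','blue','yellow')]
E
python3 - <<'E'
from h import *
obs(); look('wrist',['white_rest_row'],'w1')
E
```

```text
1.73 tcp [0.5023 0.4002 0.2185] jawyaw 0.0037 tilt [ 0.002  0.001 -1.   ] gap 0.0855 F [0.3 1.  0. ]
wrist white_rest_row []
```

View pics/w1.png

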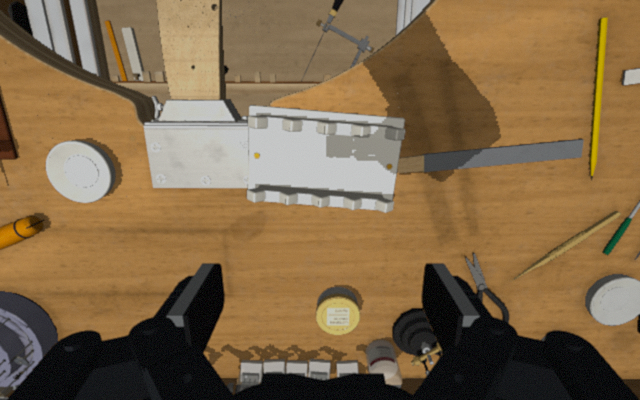

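The wrist view shows the white rest at about (325,158), with its ridges along rows of about 125 and 200. I'll zoom in to measure its pose.

```bash
python3 - <<'E'
import cv2
i=cv2.imread('pics/w1.png')[95:220,240:415]
cv2.imwrite('pics/w1c.png',cv2.resize(i,None,fx=4.5,fy=4.5,interpolation=cv2.INTER_CUBIC))
E
```

```text
(no output)
```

View pics/w1c.png

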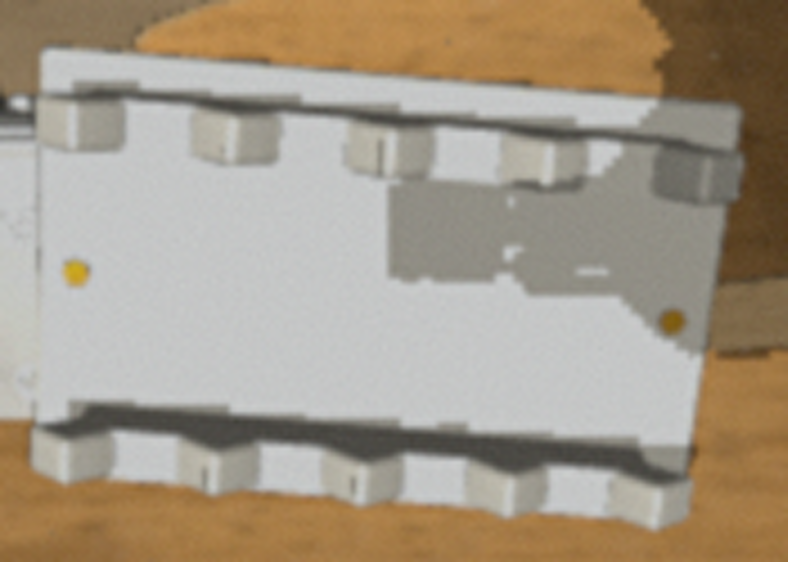

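The two brass screws at crop (76,272) and (672,321), together with the middle ridge crests, give the centre and the yaw.

```bash
python3 - <<'E'
from h import *
f=np.load('pics/w1.npz')
P=lambda x,y,z: ray(f,(240+x/4.5-.4,95+y/4.5-.4),z)
a,b=P(76,272,.006),P(672,321,.006); print(a,b,(a+b)/2,np.linalg.norm(b-a),'yaw',np.arctan2(-(b-a)[0],(b-a)[1]))
n=P(388,120,.039);m=P(362,455,.039);print('ridge mid near/far',n,m,(n+m)/2)
c=P(42,47,.006),P(740,103,.006); d=c[1]-c[0]; print(c,np.linalg.norm(d),np.arctan2(-d[0],d[1]))
# project model
for yaw in [np.arctan2(-(b-a)[0],(b-a)[1])]:
    c=(a+b)/2
    ex=np.array([np.cos(yaw),np.sin(yaw)]);ey=np.array([-np.sin(yaw),np.cos(yaw)])
    for x in(-40,40):
        print([np.round((px(f,np.r_[c[:2]+ex*x/1e3+ey*y/1e3,.039])-[239.6,94.6])*4.5) for y in(72,36,0,-36,-72)])
E
```

```text
[0.49901799 0.3253199  0.006     ] [0.5112261 0.4767158 0.006    ] [0.50512204 0.40101785 0.006     ] 0.1518873151761338 yaw -0.08046289600754854
ridge mid near/far [0.45792043 0.40360121 0.039     ] [0.53682081 0.39781952 0.039     ] [0.49737062 0.40071037 0.039     ]
(array([0.44407312, 0.32021306, 0.006     ]), array([0.45680173, 0.48992662, 0.006     ])) 0.17019021182359623 -0.07486041122949622
[array([707., 180.]), array([549., 167.]), array([391., 153.]), array([231., 140.]), array([ 71., 126.])]
[array([657., 511.]), array([510., 499.]), array([362., 487.]), array([213., 475.]), array([ 64., 464.])]
```

Emit:
carry_out([
  [-0.7,-5.8,0,0],
  [-1.4,-11.6,0,0],
  [-2.1,-17.4,0,0],
  [-2.8,-23.2,0,0],
  [-3.5,-29,0,0],
])

```text
time_s: 2.45
eef_pos: [0.4649, 0.1098, 0.2179]
ee_rot: [[0.001, -0.004, 1.0], [0.0, 1.0, 0.004], [-1.0, 0.0, 0.001]]
force: [1.0, -0.6, 0.7]
finger_gap: 0.0856
```

Emit:
carry_out([
  [-0.7,-5.5,0,0],
  [-1.4,-11,0,0],
  [-1.5,-14.7,0,0],
  [-1.5,-14.7,0,0],
])

```text
time_s: 2.95
eef_pos: [0.4499, -0.0391, 0.2181]
ee_rot: [[0.001, 0.003, 1.0], [-0.0, 1.0, -0.003], [-1.0, -0.0, 0.001]]
force: [-0.2, 0.5, 0.1]
finger_gap: 0.0856
```

```bash
python3 - <<'E'
from h import *
obs(); look('wrist',FN+['dark_rest_row'],'w2')
i=cv2.imread('pics/w2.png')[70:260,210:430]
cv2.imwrite('pics/w2c.png',cv2.resize(i,None,fx=3,fy=3,interpolation=cv2.INTER_CUBIC))
E
```

```text
2.95 tcp [ 0.4499 -0.0391  0.2181] jawyaw -0.0033 tilt [ 0.001 -0.    -1.   ] gap 0.0856 F [-0.2  0.5  0.1]
wrist red_file_center [(array([0.4541, 0.0182, 0.0331]), 0.62, array([376., 167.]))]
wrist green_file_center [(array([ 0.4522, -0.0182,  0.0334]), 0.73, array([342., 166.])), (array([ 0.4492, -0.038 ,  0.0322]), 0.32, array([324., 163.]))]
wrist blue_file_center [(array([ 0.4501, -0.058 ,  0.0354]), 0.88, array([305., 164.]))]
wrist yellow_file_center [(array([ 0.4558, -0.095 ,  0.0369]), 0.85, array([270., 170.]))]
wrist dark_rest_row [(array([ 0.4521, -0.0364,  0.0344]), 0.62, array([325., 166.]))]
```

View pics/w2c.png

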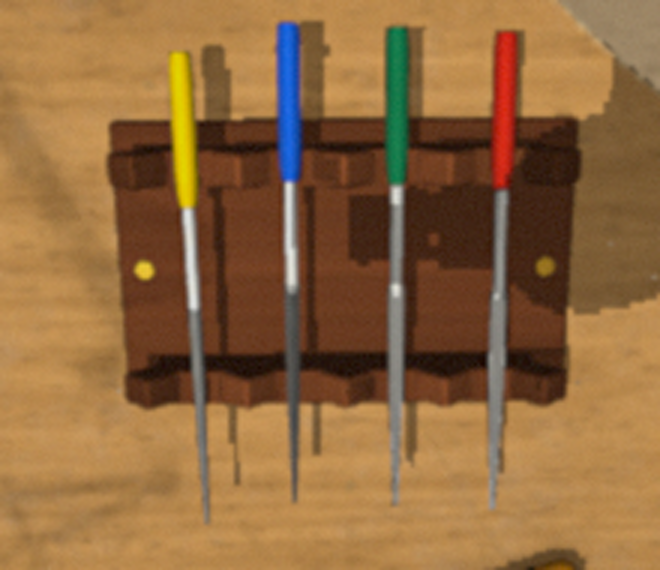

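The four files show clearly. In the crop, handle ends and tips are yellow (179,53)-(207,520), blue (288,24)-(294,500), green (397,27)-(395,504) and red (507,32)-(492,508). The screws are at (144,270) and (545,267).

```bash
python3 - <<'E'
from h import *
f=np.load('pics/w2.npz')
P=lambda x,y,z: ray(f,(210+x/3-.3,70+y/3-.3),z)
a,b=P(144,270,.006),P(545,267,.006); d=b-a; print('dark',(a+b)/2,np.linalg.norm(d),np.arctan2(-d[0],d[1]))
for n,h,t in (('red',(507,34),(492,508)),('green',(397,29),(395,504)),('blue',(288,26),(294,500)),('yellow',(179,55),(207,520))):
    A,B=P(*h,.032),P(*t,.032); d=B-A; print(n,np.round((A+B)/2,4),round(np.linalg.norm(d),3),'yaw',round(np.arctan2(d[1],d[0]),3))
E
```

```text
dark [ 0.45087492 -0.03682227  0.006     ] 0.15237697325599403 0.003809222314775879
red [0.4528 0.0182 0.032 ] 0.172 yaw 0.013
green [ 0.4511 -0.0186  0.032 ] 0.172 yaw 0.009
blue [ 0.4496 -0.0559  0.032 ] 0.171 yaw -0.006
yellow [ 0.4582 -0.0909  0.032 ] 0.17 yaw 0.011
```

Targets for the carry: red goes to the white rest's y=-54 slot, green to -18, blue to +18 and yellow to +54. I pre-close the fingers so they clear the neighbouring files.

Emit:
carry_out([
  [0.3,5.7,0,0],
  [0.3,5.7,-5,0],
  [0.3,5.7,-10,0],
  [0.3,5.7,-12,0],
  [0.3,5.7,-12,0],
], gripper=180)

```text
time_s: 3.88
eef_pos: [0.4512, 0.0222, 0.0959]
ee_rot: [[-0.005, -0.006, 1.0], [-0.001, 1.0, 0.006], [-1.0, -0.001, -0.005]]
force: [-0.2, 0.0, -0.2]
finger_gap: 0.0249
```

```bash
python3 - <<'E'
from h import *
obs(); look('wrist',FN,'w3')
E
```

```text
3.88 tcp [0.4512 0.0222 0.0959] jawyaw 0.0064 tilt [-0.005 -0.001 -1.   ] gap 0.0249 F [-0.2  0.  -0.2]
wrist red_file_center [(array([0.4552, 0.0166, 0.0335]), 0.65, array([315., 205.]))]
wrist green_file_center [(array([ 0.4521, -0.016 ,  0.0352]), 0.8, array([270., 202.]))]
wrist blue_file_center [(array([ 0.4503, -0.0599,  0.0352]), 0.7, array([209., 199.]))]
wrist yellow_file_center [(array([ 0.4569, -0.0945,  0.0346]), 0.91, array([162., 207.]))]
```

View pics/w3.png

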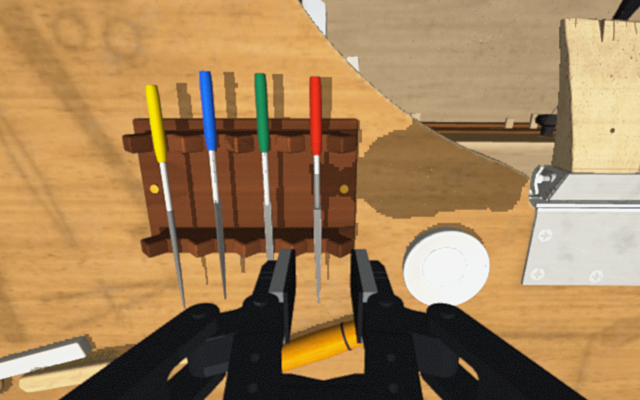

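The wrist view confirms the red file at column 317, against about 322 for the finger centre line. That is roughly 4 mm to the right of the tool (y is about 0.018). I'll correct for it and descend.

Emit:
carry_out([
  [0.3,-0.4,-3,0],
  [0.3,-0.4,-6,0],
  [0.3,-0.4,-8,0],
  [0.3,-0.4,-8,0],
])

```text
time_s: 4.62
eef_pos: [0.4556, 0.0174, 0.0173]
ee_rot: [[-0.002, -0.004, 1.0], [-0.0, 1.0, 0.004], [-1.0, -0.0, -0.002]]
force: [1.3, 0.1, 0.3]
finger_gap: 0.0249
```

Emit:
carry_out([
  [0,0,0,0],
  [0,0,0,0],
  [0,0,0,0],
], gripper=255)

```text
time_s: 5.0
eef_pos: [0.4571, 0.0177, 0.0186]
ee_rot: [[0.002, -0.004, 1.0], [0.001, 1.0, 0.004], [-1.0, 0.001, 0.002]]
force: [-0.1, -0.1, -0.6]
finger_gap: -0.0003
```

Emit:
carry_out([
  [0,0,2,0],
  [0,0,5,0],
  [0,0,9,0],
  [0,0,10,0],
  [0,0,10,0],
])

```text
time_s: 5.62
eef_pos: [0.4568, 0.0177, 0.1183]
ee_rot: [[0.002, -0.004, 1.0], [0.001, 1.0, 0.004], [-1.0, 0.001, 0.002]]
force: [1.3, 0.2, 0.5]
finger_gap: -0.0001
```

The gap closed to 0, so I missed it. I'll look.

```bash
python3 - <<'E'
from h import *
obs(); look('wrist',FN[:2],'w4');look('side',FN,'s4')
a=cv2.imread('pics/w4.png')[60:400,100:500]; b=cv2.resize(cv2.imread('pics/s4.png')[200:320,230:380],None,fx=2.5,fy=2.5,interpolation=cv2.INTER_CUBIC)
b=cv2.copyMakeBorder(b,0,340-b.shape[0],0,0,cv2.BORDER_CONSTANT)
cv2.imwrite('pics/c4.png',np.hstack([a,b]))
E
```

```text
5.62 tcp [0.4568 0.0177 0.1183] jawyaw 0.0044 tilt [ 0.002  0.001 -1.   ] gap -0.0001 F [1.3 0.2 0.5]
wrist red_file_center [(array([0.454 , 0.0176, 0.0318]), 0.93, array([322., 187.]))]
wrist green_file_center [(array([ 0.4507, -0.016 ,  0.034 ]), 0.89, array([279., 183.]))]
side red_file_center [(array([0.453 , 0.0172, 0.0341]), 0.45, array([306., 242.]))]
side green_file_center [(array([ 0.4502, -0.0186,  0.0309]), 0.67, array([306., 254.]))]
side blue_file_center [(array([ 0.4503, -0.056 ,  0.0279]), 0.58, array([307., 267.]))]
side yellow_file_center [(array([ 0.4589, -0.0901,  0.0315]), 0.45, array([312., 277.]))]
```

View pics/c4.png

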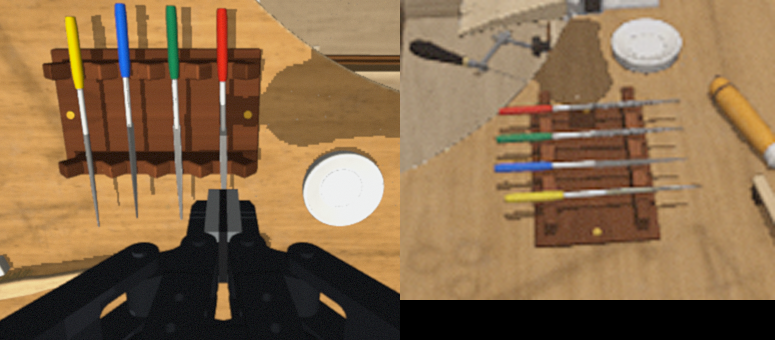

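```bash
python3 - <<'E'
from h import *
f=np.load('pics/w4.npz'); o=obs(); p=np.array(o['eef_pos'])
for dz in (-.02,0,.01,.02,.03,.04): print(dz,np.round(px(f,p+[0,0,dz]),1))
R=f['R'];print('cam at',-R.T@f['t'],R[2])
for h in(.028,.032,.036):print(ray(f,(322,187),h))
print(o['joint_efforts'])
s=np.load('pics/s4.npz'); print(np.round(px(s,p)))
i=cv2.imread('pics/s4.png');u,v=px(s,p).astype(int);print(u,v)
a=cv2.resize(i[v-60:v+50,u-70:u+70],None,fx=5,fy=5,interpolation=cv2.INTER_CUBIC);cv2.circle(a,(350,300),5,(0,0,255),1);cv2.imwrite('pics/s4c.png',a)
E
```

```text
6.03 tcp [0.4556 0.0174 0.1169] jawyaw 0.0042 tilt [-0.002 -0.001 -1.   ] gap -0.0002 F [-0.5  0.5 -0.6]
-0.02 [321.7 218.7]
0 [321.6 231.9]
0.01 [321.6 239.5]
0.02 [321.5 247.9]
0.03 [321.5 257.3]
0.04 [321.4 267.9]
cam at [0.37771359 0.01759173 0.29448129] [ 0.31127792  0.00142878 -0.95031785]
[0.45542883 0.01743922 0.028     ]
[0.45426229 0.01744151 0.032     ]
[0.45309576 0.0174438  0.036     ]
[ 2.10982339e-04 -2.48663360e+01  1.03347927e+00 -2.12474352e+01
  9.58111952e-03  1.00738541e-02  2.77720692e-04]
[307. 215.]
306 215
```

View pics/s4c.png

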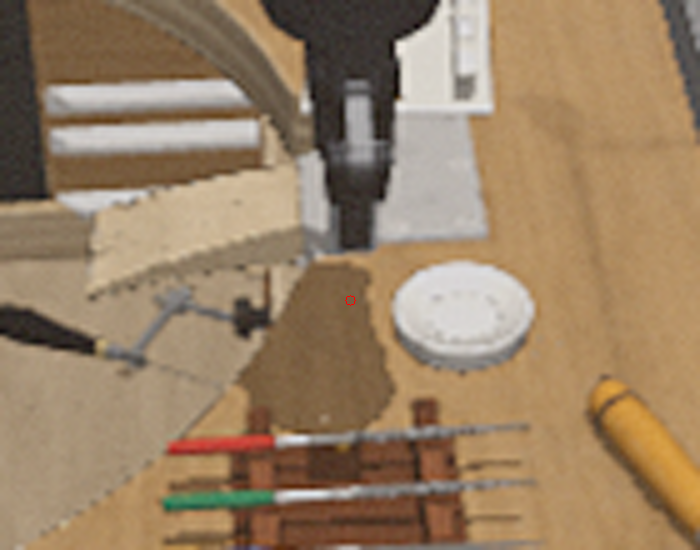

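In both the wrist and side pictures the real fingertips show about 2 cm above the reported TCP (side row about 205, not 215). That explains the miss: the tips closed just above the file. I'll quantify the offset.

```bash
python3 - <<'E'
from h import *
print(manip.grip_point_offset)
s=np.load('pics/s4.npz'); p=np.array([.4568,.0177,.1183])
print([(d,np.round(px(s,p+[0,0,d]),1)) for d in(0,.01,.015,.02,.025)])
i=cv2.imread('pics/s4.png')[185:225,306];print([(185+k,int(v.sum())) for k,v in enumerate(i)])
i=cv2.imread('pics/w4.png')[225:275,322];print([(225+k,int(v.sum())) for k,v in enumerate(i)])
f=np.load('pics/w4.npz');print([(d,round(px(f,p+[0,0,d])[1],1)) for d in(0,.01,.015,.02,.025)])
E
```

```text
0.0187
[(0, array([307.2, 214.7])), (0.01, array([307.2, 211.3])), (0.015, array([307.2, 209.6])), (0.02, array([307.2, 207.9])), (0.025, array([307.1, 206.1]))]
[(185, 417), (186, 453), (187, 364), (188, 251), (189, 213), (190, 181), (191, 180), (192, 143), (193, 130), (194, 156), (195, 148), (196, 124), (197, 166), (198, 149), (199, 153), (200, 155), (201, 170), (202, 167), (203, 149), (204, 131), (205, 351), (206, 441), (207, 397), (208, 327), (209, 275), (210, 283), (211, 289), (212, 293), (213, 293), (214, 279), (215, 279), (216, 292), (217, 292), (218, 277), (219, 273), (220, 281), (221, 287), (222, 288), (223, 276), (224, 276)]
[(225, 437), (226, 433), (227, 438), (228, 434), (229, 436), (230, 425), (231, 432), (232, 434), (233, 434), (234, 423), (235, 427), (236, 430), (237, 427), (238, 427), (239, 428), (240, 422), (241, 430), (242, 432), (243, 435), (244, 432), (245, 434), (246, 434), (247, 444), (248, 392), (249, 182), (250, 42), (251, 38), (252, 56), (253, 40), (254, 46), (255, 51), (256, 44), (257, 55), (258, 55), (259, 26), (260, 46), (261, 45), (262, 61), (263, 44), (264, 52), (265, 56), (266, 15), (267, 53), (268, 41), (269, 38), (270, 45), (271, 58), (272, 43), (273, 52), (274, 32)]
[(0, np.float64(234.9)), (0.01, np.float64(242.7)), (0.015, np.float64(246.9)), (0.02, np.float64(251.3)), (0.025, np.float64(256.0))]
```

The offset is about 2–3 cm, so I'll go to a reported TCP z of about -0.008. That keeps the tips at 0.011–0.022, above the 6 mm board.

Emit:
carry_out([
  [0,0,-4,0],
  [0,0,-4,0],
  [0,0,-9,0],
  [0,0,-10,0],
  [0,0,-10,0],
], gripper=180)

```text
time_s: 6.65
eef_pos: [0.4561, 0.0173, 0.018]
ee_rot: [[-0.001, -0.004, 1.0], [-0.0, 1.0, 0.004], [-1.0, -0.0, -0.001]]
force: [0.1, -0.5, -0.3]
finger_gap: 0.0252
```

Emit:
carry_out([
  [0,0,-1,0],
  [0,0,-2,0],
  [0,0,-2.5,0],
  [0,0,-2.5,0],
])

```text
time_s: 7.15
eef_pos: [0.4558, 0.0174, -0.0077]
ee_rot: [[-0.001, -0.004, 1.0], [-0.0, 1.0, 0.004], [-1.0, -0.0, -0.001]]
force: [-0.1, -0.3, -0.7]
finger_gap: 0.025
```

Emit:
carry_out([
  [0,0,0,0],
  [0,0,0,0],
  [0,0,0,0],
], gripper=255)

```text
time_s: 7.52
eef_pos: [0.4566, 0.0175, -0.007]
ee_rot: [[0.001, -0.004, 1.0], [0.0, 1.0, 0.004], [-1.0, 0.0, 0.001]]
force: [0.3, -0.5, 0.2]
finger_gap: 0.0055
```

Emit:
carry_out([
  [0,0,0,0],
  [0,0,2,0],
  [0,0,6,0],
  [0,0,11,0],
  [0,0,14,0],
])

```text
time_s: 8.15
eef_pos: [0.4572, 0.0176, 0.1349]
ee_rot: [[0.003, -0.004, 1.0], [0.001, 1.0, 0.004], [-1.0, 0.001, 0.003]]
force: [0.1, 0.5, -0.3]
finger_gap: 0.0056
```

```bash
python3 - <<'E'
from h import *
obs(); look('wrist',FN[:1],'w5');look('side',FN[:1],'s5')
a=cv2.imread('pics/w5.png')[60:400,100:500]; b=cv2.resize(cv2.imread('pics/s5.png')[160:290,220:380],None,fx=2.5,fy=2.5,interpolation=cv2.INTER_CUBIC)
b=cv2.copyMakeBorder(b,0,340-b.shape[0],0,0,cv2.BORDER_CONSTANT)
cv2.imwrite('pics/c5.png',np.hstack([a,b]))
E
```

```text
8.15 tcp [0.4572 0.0176 0.1349] jawyaw 0.004 tilt [ 0.003  0.001 -1.   ] gap 0.0056 F [ 0.1  0.5 -0.3]
wrist red_file_center [(array([0.4536, 0.0178, 0.173 ]), 0.75, array([323., 262.]))]
side red_file_center [(array([0.4568, 0.0184, 0.1754]), 0.49, array([307., 195.]))]
```

View pics/c5.png

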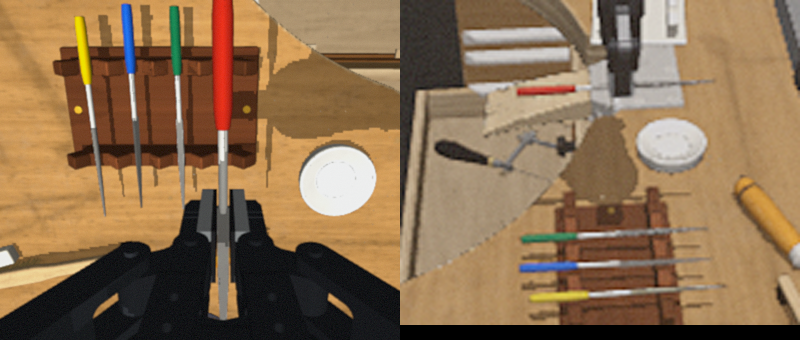

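Red is held and level. The network puts its centre at z≈0.174, 39 mm above the reported TCP, and the gap is 5.6 mm. I'll carry it to slot -54.

Emit:
carry_out([
  [0.8,5.5,0,0],
  [1.6,11,0,-0.03],
  [2.4,16.5,0,-0.06],
  [3.2,22,0,-0.084],
  [4,27.5,0,-0.084],
])

```text
time_s: 8.98
eef_pos: [0.4948, 0.2932, 0.13]
ee_rot: [[-0.004, 0.08, 0.997], [-0.003, 0.997, -0.08], [-1.0, -0.003, -0.003]]
force: [1.5, -0.1, -0.3]
finger_gap: 0.0053
```

Emit:
carry_out([
  [0.6,4,0,0],
  [0.7,5.5,0,0],
  [0.7,5.5,-5,0],
  [0.7,5.5,-8,0],
  [0.7,5.5,-8,0],
])

```text
time_s: 9.6
eef_pos: [0.5, 0.343, 0.0483]
ee_rot: [[-0.008, 0.081, 0.997], [-0.007, 0.997, -0.082], [-1.0, -0.008, -0.007]]
force: [0.0, 0.1, 0.1]
finger_gap: 0.0056
```

```bash
python3 - <<'E'
from h import *
obs(); look('wrist',FN[:1]+['white_rest_row'],'w6')
E
```

```text
9.6 tcp [0.5    0.343  0.0483] jawyaw -0.0815 tilt [-0.008 -0.007 -1.   ] gap 0.0056 F [0.  0.1 0.1]
wrist red_file_center [(array([0.497 , 0.3439, 0.0862]), 0.64, array([323., 263.]))]
wrist white_rest_row [(array([0.5033, 0.3997, 0.0251]), 0.7, array([415., 218.]))]
```

View pics/w6.png

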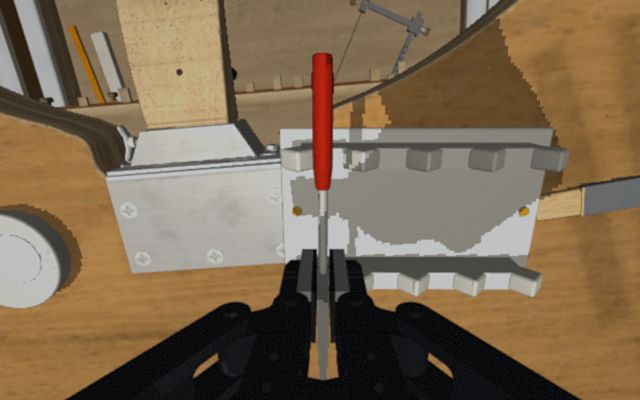

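The held red file is at column 323, over the first slot, with the screws at (297,211) and (524,212). I'll recompute the rest pose from this closer view.

```bash
python3 - <<'E'
from h import *
f=np.load('pics/w6.npz')
a,b=ray(f,(297,211),.006),ray(f,(524,212),.006); d=b-a; c=(a+b)/2; y=np.arctan2(-d[0],d[1]); print(c,np.linalg.norm(d),y)
for k in(-54,-18,18,54): print(k,np.round(c[:2]+k/1e3*np.array([-np.sin(y),np.cos(y)]),4))
E
```

```text
[0.50608748 0.40146684 0.006     ] 0.1523059702575375 -0.08387564328035665
-54 [0.5016 0.3477]
-18 [0.5046 0.3835]
18 [0.5076 0.4194]
54 [0.5106 0.4553]
```

Emit:
carry_out([
  [0.4,0.4,0,0],
  [0.4,0.4,-2.5,0],
  [0.4,0.4,-4.5,0],
  [0.4,0.4,-5.2,0],
  [0.4,0.4,-5.2,0],
])

```text
time_s: 10.38
eef_pos: [0.5069, 0.3512, 0.0001]
ee_rot: [[-0.001, 0.08, 0.997], [-0.001, 0.997, -0.08], [-1.0, -0.001, -0.001]]
force: [-0.2, 0.4, -0.2]
finger_gap: 0.0058
```

Emit:
carry_out([
  [0,0,0,0],
  [0,0,0,0],
])

```text
time_s: 10.62
eef_pos: [0.5079, 0.352, 0.0015]
ee_rot: [[0.001, 0.08, 0.997], [0.001, 0.997, -0.08], [-1.0, 0.001, 0.001]]
force: [-0.2, -0.0, 0.3]
finger_gap: 0.0054
```

Emit:
carry_out([
  [-0.4,-0.4,0,0],
  [-0.4,-0.4,0,0],
  [-0.4,-0.4,-0.7,0],
  [-0.4,-0.4,-0.7,0],
  [-0.4,-0.4,-0.7,0],
])

```text
time_s: 11.25
eef_pos: [0.503, 0.3473, -0.0067]
ee_rot: [[-0.001, 0.08, 0.997], [-0.001, 0.997, -0.08], [-1.0, -0.001, -0.001]]
force: [-0.6, 0.4, -0.2]
finger_gap: 0.0053
```

Release, rise, then look.

Emit:
carry_out([
  [0,0,0,0],
  [0,0,0,0],
  [0,0,0,0],
], gripper=180)

```text
time_s: 11.62
eef_pos: [0.5033, 0.3475, -0.0063]
ee_rot: [[0.0, 0.08, 0.997], [0.0, 0.997, -0.08], [-1.0, 0.0, 0.0]]
force: [0.1, -0.1, 0.2]
finger_gap: 0.0247
```

Emit:
carry_out([
  [0,0,3,0],
  [0,0,8,0],
  [0,0,13,0],
  [0,0,18,0],
  [0,0,18,0],
])

```text
time_s: 12.25
eef_pos: [0.507, 0.3499, 0.1798]
ee_rot: [[0.009, 0.08, 0.997], [0.008, 0.997, -0.08], [-1.0, 0.008, 0.008]]
force: [-0.1, 0.2, -0.6]
finger_gap: 0.0254
```

```bash
python3 - <<'E'
from h import *
obs(); look('wrist',FN[:1]+['white_rest_row'],'w7')
i=cv2.imread('pics/w7.png')[60:280,200:500];cv2.imwrite('pics/w7c.png',cv2.resize(i,None,fx=2.5,fy=2.5,interpolation=cv2.INTER_CUBIC))
E
```

```text
12.25 tcp [0.507  0.3499 0.1798] jawyaw -0.0801 tilt [ 0.009  0.008 -1.   ] gap 0.0254 F [-0.1  0.2 -0.6]
wrist red_file_center [(array([0.5019, 0.3499, 0.0318]), 0.68, array([321., 165.]))]
wrist white_rest_row [(array([0.506 , 0.3984, 0.024 ]), 0.72, array([370., 164.]))]
```

View pics/w7c.png

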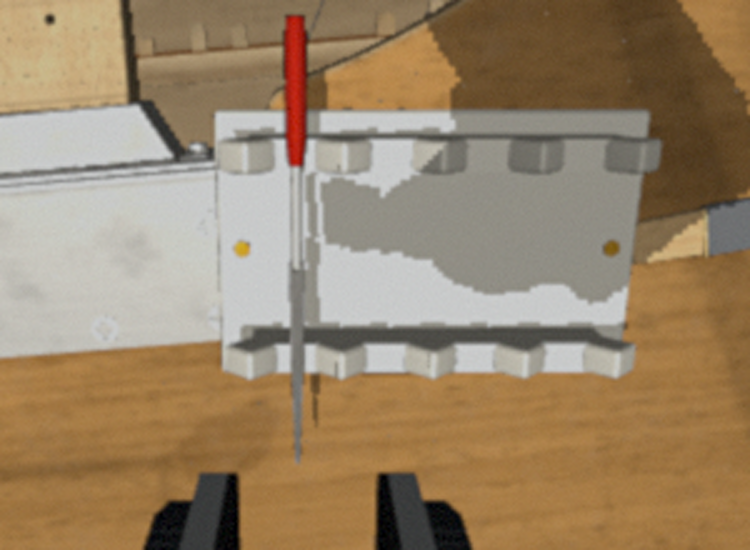

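Red sits straight in the right-hand slot, with its crop column at about 297 between ridges at 247 and 342. The network puts it at (0.502,0.350,0.032). Green is next.

Emit:
carry_out([
  [-0.8,-5.8,0,0.03],
  [-1.6,-11.6,0,0.06],
  [-2.4,-17.4,0,0.085],
  [-3.2,-23.2,0,0.085],
  [-4,-29,0,0.085],
])

```text
time_s: 13.02
eef_pos: [0.4611, 0.0552, 0.1716]
ee_rot: [[-0.004, -0.005, 1.0], [-0.001, 1.0, 0.005], [-1.0, -0.001, -0.004]]
force: [0.2, -0.7, 0.3]
finger_gap: 0.0251
```

Emit:
carry_out([
  [-0.8,-5,0,0],
  [-1.2,-7.6,-2,0],
  [-1.2,-7.6,-7,0],
  [-1.2,-7.6,-11,0],
  [-1.2,-7.6,-11,0],
])

```text
time_s: 13.65
eef_pos: [0.4455, -0.0192, 0.0595]
ee_rot: [[-0.012, -0.005, 1.0], [-0.002, 1.0, 0.005], [-1.0, -0.002, -0.012]]
force: [-1.2, -0.7, -0.4]
finger_gap: 0.0249
```

Emit:
carry_out([
  [0,0,0,0],
  [0,0,0,0],
])

```text
time_s: 13.9
eef_pos: [0.4529, -0.0182, 0.0652]
ee_rot: [[0.003, -0.006, 1.0], [0.001, 1.0, 0.006], [-1.0, 0.001, 0.003]]
force: [0.3, 0.7, 0.4]
finger_gap: 0.0247
```

```bash
python3 - <<'E'
from h import *
obs(); look('wrist',FN)
E
```

```text
13.9 tcp [ 0.4529 -0.0182  0.0652] jawyaw 0.0056 tilt [ 0.003  0.001 -1.   ] gap 0.0247 F [0.3 0.7 0.4]
wrist red_file_center []
wrist green_file_center [(array([ 0.4491, -0.0186,  0.0323]), 0.56, array([322., 208.]))]
wrist blue_file_center [(array([ 0.4503, -0.0574,  0.034 ]), 0.88, array([261., 211.]))]
wrist yellow_file_center [(array([ 0.4565, -0.0913,  0.0337]), 0.77, array([209., 219.]))]
```

Emit:
carry_out([
  [-0.1,0,-3,0],
  [-0.1,0,-6,0],
  [-0.1,0,-7.2,0],
  [-0.1,0,-7.2,0],
  [-0.1,0,-7.2,0],
])

```text
time_s: 14.78
eef_pos: [0.4513, -0.0185, -0.0074]
ee_rot: [[0.002, -0.005, 1.0], [0.0, 1.0, 0.005], [-1.0, 0.0, 0.002]]
force: [0.9, 0.0, 0.5]
finger_gap: 0.0252
```

Emit:
carry_out([
  [0,0,0,0],
  [0,0,0,0],
  [0,0,0,0],
  [0,0,0,0],
], gripper=255)

```text
time_s: 15.28
eef_pos: [0.4514, -0.0184, -0.0072]
ee_rot: [[0.002, -0.005, 1.0], [0.001, 1.0, 0.005], [-1.0, 0.001, 0.002]]
force: [-0.7, 0.5, 5.9]
finger_gap: 0.0054
```

Emit:
carry_out([
  [0,0,2,0],
  [0,0,6,0],
  [0,0,11,0],
  [0,0,14,0],
  [0,0,14,0],
])

```text
time_s: 15.9
eef_pos: [0.4529, -0.0182, 0.1345]
ee_rot: [[0.007, -0.005, 1.0], [0.002, 1.0, 0.005], [-1.0, 0.002, 0.007]]
force: [-0.3, -0.3, -1.2]
finger_gap: 0.0052
```

Emit:
carry_out([
  [0.8,5.8,0,0],
  [1.6,11.6,0,-0.03],
  [2.4,17.4,0,-0.06],
  [3.2,23.2,0,-0.087],
  [4,29,0,-0.087],
])

```text
time_s: 16.52
eef_pos: [0.4892, 0.2726, 0.1299]
ee_rot: [[-0.002, 0.082, 0.997], [-0.002, 0.997, -0.082], [-1.0, -0.002, -0.002]]
force: [2.0, -0.1, 0.5]
finger_gap: 0.0053
```

Emit:
carry_out([
  [0.8,5.6,0,0],
  [1.4,11.2,0,0],
  [1.4,11.2,-4,0],
  [1.4,11.2,-8,0],
  [1.4,11.2,-8,0],
])

```text
time_s: 17.15
eef_pos: [0.4997, 0.38, 0.0458]
ee_rot: [[-0.009, 0.081, 0.997], [-0.008, 0.997, -0.081], [-1.0, -0.009, -0.009]]
force: [0.4, 0.6, -0.7]
finger_gap: 0.0053
```

Emit:
carry_out([
  [0,0,0,0],
  [0,0,0,0],
  [0,0,0,0],
])

```text
time_s: 17.52
eef_pos: [0.5054, 0.3843, 0.0536]
ee_rot: [[0.002, 0.082, 0.997], [0.002, 0.997, -0.082], [-1.0, 0.002, 0.002]]
force: [-0.8, 0.8, -0.3]
finger_gap: 0.0056
```

```bash
python3 - <<'E'
from h import *
obs(); look('wrist',FN[:2]+['white_rest_row'])
E
```

```text
17.52 tcp [0.5054 0.3843 0.0536] jawyaw -0.0821 tilt [ 0.002  0.002 -1.   ] gap 0.0056 F [-0.8  0.8 -0.3]
wrist red_file_center [(array([0.5004, 0.3481, 0.0278]), 0.68, array([264., 215.]))]
wrist green_file_center [(array([0.5017, 0.3877, 0.0939]), 0.98, array([329., 264.]))]
wrist white_rest_row [(array([0.5045, 0.3998, 0.0246]), 0.87, array([346., 213.]))]
```

Emit:
carry_out([
  [0,-0.1,-2.5,0],
  [0,-0.1,-5,0],
  [0,-0.1,-5.9,0],
  [0,-0.1,-5.9,0],
  [0,-0.1,-5.9,0],
])

```text
time_s: 18.35
eef_pos: [0.5047, 0.3829, -0.0068]
ee_rot: [[0.001, 0.082, 0.997], [0.001, 0.997, -0.082], [-1.0, 0.001, 0.001]]
force: [0.1, 0.4, -0.2]
finger_gap: 0.0057
```

Emit:
carry_out([
  [0,0,0,0],
  [0,0,0,0],
  [0,0,0,0],
  [0,0,2,0],
  [0,0,6,0],
], gripper=180)

```text
time_s: 18.98
eef_pos: [0.5028, 0.3814, 0.0524]
ee_rot: [[-0.003, 0.082, 0.997], [-0.003, 0.997, -0.082], [-1.0, -0.003, -0.003]]
force: [0.2, 0.5, 0.5]
finger_gap: 0.0252
```

Emit:
carry_out([
  [0,0,5,0],
  [0,0,10,0],
  [-0.6,-5,12,0.03],
  [-1.2,-10.8,12,0.06],
  [-1.8,-16.6,12,0.08],
])

```text
time_s: 19.6
eef_pos: [0.4869, 0.2151, 0.175]
ee_rot: [[0.003, 0.001, 1.0], [0.002, 1.0, -0.001], [-1.0, 0.002, 0.003]]
force: [1.0, -0.8, -1.3]
finger_gap: 0.025
```

Emit:
carry_out([
  [-0.8,-5.8,0,0],
  [-1.6,-11.6,0,0],
  [-2.4,-17.4,0,0],
  [-3.2,-23.2,0,0],
  [-3.6,-27.4,0,0],
])

```text
time_s: 20.23
eef_pos: [0.4499, -0.0604, 0.1742]
ee_rot: [[0.002, 0.005, 1.0], [0.001, 1.0, -0.005], [-1.0, 0.001, 0.002]]
force: [0.1, 0.3, 0.2]
finger_gap: 0.025
```

Emit:
carry_out([
  [0,0,-4,0],
  [0,0,-8,0],
  [0,0,-11,0],
  [0,0,-11,0],
  [0,0,-11,0],
])

```text
time_s: 20.85
eef_pos: [0.4517, -0.0576, 0.0643]
ee_rot: [[0.003, 0.002, 1.0], [0.0, 1.0, -0.002], [-1.0, 0.0, 0.003]]
force: [0.1, -0.0, -0.2]
finger_gap: 0.0251
```

```bash
python3 - <<'E'
from h import *
obs(); look('wrist',FN);obs()
E
```

```text
20.85 tcp [ 0.4517 -0.0576  0.0643] jawyaw -0.0019 tilt [ 0.003  0.    -1.   ] gap 0.0251 F [ 0.1 -0.  -0.2]
wrist red_file_center []
wrist green_file_center []
wrist blue_file_center [(array([ 0.4516, -0.059 ,  0.0341]), 0.57, array([320., 215.]))]
wrist yellow_file_center [(array([ 0.4569, -0.0937,  0.0337]), 0.98, array([266., 223.]))]
21.1 tcp [ 0.4514 -0.0574  0.0639] jawyaw -0.0017 tilt [ 0.003  0.001 -1.   ] gap 0.025 F [ 1.3 -0.6  1.4]
```

Emit:
carry_out([
  [-0.1,0.1,-3,0],
  [-0.1,0.1,-6,0],
  [-0.1,0.1,-7.1,0],
  [-0.1,0.1,-7.1,0],
  [-0.1,0.1,-7.1,0],
])

```text
time_s: 21.72
eef_pos: [0.4504, -0.0566, -0.0074]
ee_rot: [[0.002, 0.002, 1.0], [0.0, 1.0, -0.002], [-1.0, 0.0, 0.002]]
force: [-0.4, 1.3, 0.5]
finger_gap: 0.0251
```

Emit:
carry_out([
  [0,0,0,0],
  [0,0,0,0],
  [0,0,0,0],
  [0,0,0,0],
], gripper=255)

```text
time_s: 22.22
eef_pos: [0.4504, -0.0565, -0.0072]
ee_rot: [[0.002, 0.002, 1.0], [0.001, 1.0, -0.002], [-1.0, 0.001, 0.002]]
force: [-1.3, 0.6, 6.3]
finger_gap: 0.0056
```

Emit:
carry_out([
  [0,0,2,0],
  [0,0,6,0],
  [0,0,11,0],
  [0,0,14,0],
  [0,0,14,0],
])

```text
time_s: 22.85
eef_pos: [0.4519, -0.0564, 0.1345]
ee_rot: [[0.007, 0.002, 1.0], [0.002, 1.0, -0.002], [-1.0, 0.002, 0.007]]
force: [-0.2, 0.3, -0.5]
finger_gap: 0.0055
```

Emit:
carry_out([
  [0.7,5.8,0,0],
  [1.4,11.6,0,-0.03],
  [2.1,17.4,0,-0.06],
  [2.8,23.2,0,-0.081],
  [3.5,29,0,-0.081],
])

```text
time_s: 23.48
eef_pos: [0.4832, 0.2346, 0.13]
ee_rot: [[-0.002, 0.083, 0.997], [-0.001, 0.997, -0.083], [-1.0, -0.002, -0.002]]
force: [0.7, -1.4, 0.0]
finger_gap: 0.0056
```

Emit:
carry_out([
  [0.7,5.8,0,0],
  [1.4,11.6,0,0],
  [2.2,17.4,0,0],
  [2.2,18.5,-2,0],
  [2.2,18.5,-6,0],
])

```text
time_s: 24.1
eef_pos: [0.5062, 0.421, 0.0708]
ee_rot: [[0.001, 0.08, 0.997], [0.002, 0.997, -0.08], [-1.0, 0.002, 0.001]]
force: [0.5, -0.4, -0.5]
finger_gap: 0.0056
```

Emit:
carry_out([
  [0,0,-2,0],
  [0,0,-2,0],
  [0,0,-2,0],
])

```text
time_s: 24.48
eef_pos: [0.5073, 0.4183, 0.0527]
ee_rot: [[0.001, 0.084, 0.996], [0.001, 0.996, -0.084], [-1.0, 0.001, 0.001]]
force: [0.4, 0.8, 0.2]
finger_gap: 0.0054
```

```bash
python3 - <<'E'
from h import *
obs(); look('wrist',FN[:3],'w8');obs()
E
```

```text
24.48 tcp [0.5073 0.4183 0.0527] jawyaw -0.0839 tilt [ 0.001  0.001 -1.   ] gap 0.0054 F [0.4 0.8 0.2]
wrist red_file_center [(array([0.4993, 0.3485, 0.0321]), 0.81, array([207., 218.]))]
wrist green_file_center [(array([0.5036, 0.3836, 0.0338]), 0.71, array([265., 221.]))]
wrist blue_file_center [(array([0.51  , 0.4155, 0.0948]), 0.82, array([316., 280.]))]
24.68 tcp [0.5074 0.4192 0.0535] jawyaw -0.0831 tilt [ 0.002  0.002 -1.   ] gap 0.0054 F [0.3 0.4 0.4]
```

View pics/w8.png

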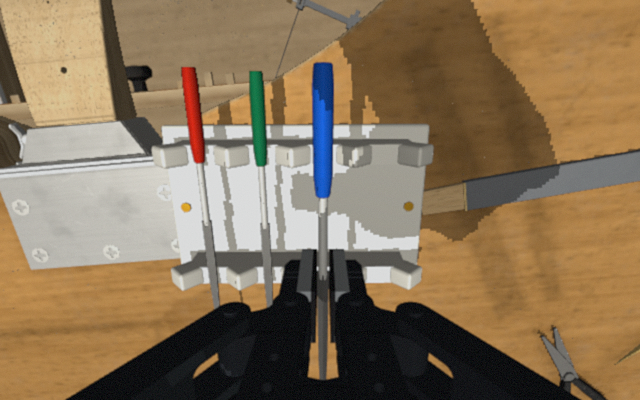

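Red (column 200) and green (262) lie in the first two slots, and blue (322) hangs over the third. I'll lower and release it, then go for yellow at (0.457,-0.092).

Emit:
carry_out([
  [0,0,-2.5,0],
  [0,0,-5,0],
  [0,0,-5.9,0],
  [0,0,-5.9,0],
  [0,0,-5.9,0],
])

```text
time_s: 25.3
eef_pos: [0.507, 0.4191, -0.0063]
ee_rot: [[0.001, 0.083, 0.997], [0.001, 0.997, -0.083], [-1.0, 0.001, 0.001]]
force: [-0.2, -0.2, -0.5]
finger_gap: 0.0053
```

Emit:
carry_out([
  [0,0,0,0],
  [0,0,0,0],
  [0,0,0,0],
  [0,0,2,0],
  [0,0,6,0],
], gripper=180)

```text
time_s: 25.92
eef_pos: [0.5049, 0.4173, 0.0523]
ee_rot: [[-0.003, 0.083, 0.997], [-0.003, 0.997, -0.083], [-1.0, -0.003, -0.003]]
force: [0.7, 0.9, 1.0]
finger_gap: 0.025
```

Emit:
carry_out([
  [0,0,5,0],
  [0,0,10,0],
  [-0.6,-5,12,0.03],
  [-1.2,-10.8,12,0.06],
  [-1.8,-16.6,12,0.09],
])

```text
time_s: 26.55
eef_pos: [0.489, 0.2511, 0.175]
ee_rot: [[0.003, -0.008, 1.0], [0.002, 1.0, 0.008], [-1.0, 0.002, 0.003]]
force: [0.3, -0.3, -0.5]
finger_gap: 0.0251
```

Emit:
carry_out([
  [-0.6,-5.8,0,0],
  [-1.2,-11.6,0,0],
  [-1.8,-17.4,0,0],
  [-2.4,-23.2,0,0],
  [-3,-29,0,0],
])

```text
time_s: 27.18
eef_pos: [0.4585, -0.0394, 0.1743]
ee_rot: [[0.003, -0.007, 1.0], [0.001, 1.0, 0.007], [-1.0, 0.001, 0.003]]
force: [0.9, 0.1, 0.9]
finger_gap: 0.0248
```

Emit:
carry_out([
  [-0.2,-5.6,0,0],
  [-0.2,-5.6,-5,0],
  [-0.2,-5.6,-11,0],
  [-0.2,-5.6,-11,0],
  [-0.2,-5.6,-11,0],
])

```text
time_s: 27.8
eef_pos: [0.458, -0.0937, 0.0648]
ee_rot: [[0.003, -0.007, 1.0], [0.0, 1.0, 0.007], [-1.0, 0.0, 0.003]]
force: [0.2, 0.2, -0.0]
finger_gap: 0.0254
```

```bash
python3 - <<'E'
from h import *
obs(); look('wrist',FN[3:]);look('wrist',FN[3:]);obs()
E
```

```text
27.8 tcp [ 0.458  -0.0937  0.0648] jawyaw 0.0073 tilt [ 0.003  0.    -1.   ] gap 0.0254 F [ 0.2  0.2 -0. ]
wrist yellow_file_center [(array([ 0.4571, -0.0908,  0.0332]), 0.85, array([327., 213.]))]
wrist yellow_file_center [(array([ 0.4587, -0.0923,  0.0324]), 0.86, array([324., 213.]))]
28.0 tcp [ 0.4588 -0.0933  0.0653] jawyaw 0.0076 tilt [ 0.006  0.001 -1.   ] gap 0.0252 F [-0.2  0.3 -0.9]
```

Emit:
carry_out([
  [-0.1,0.2,-3,0],
  [-0.1,0.2,-6,0],
  [-0.1,0.2,-7.1,0],
  [-0.1,0.2,-7.1,0],
  [-0.1,0.2,-7.1,0],
])

```text
time_s: 28.62
eef_pos: [0.4567, -0.0917, -0.0071]
ee_rot: [[0.003, -0.007, 1.0], [0.0, 1.0, 0.007], [-1.0, 0.0, 0.003]]
force: [-0.3, -0.6, 0.3]
finger_gap: 0.025
```

Emit:
carry_out([
  [0,0,0,0],
  [0,0,0,0],
  [0,0,0,0],
  [0,0,0,0],
], gripper=255)

```text
time_s: 29.12
eef_pos: [0.4565, -0.0916, -0.0071]
ee_rot: [[0.002, -0.007, 1.0], [0.0, 1.0, 0.007], [-1.0, 0.0, 0.002]]
force: [-0.4, 0.5, 6.1]
finger_gap: 0.0055
```

Emit:
carry_out([
  [0,0,2,0],
  [0,0,6,0],
  [0,0,11,0],
  [0,0,14,0],
  [0,0,14,0],
])

```text
time_s: 29.75
eef_pos: [0.4579, -0.0916, 0.1345]
ee_rot: [[0.007, -0.007, 1.0], [0.001, 1.0, 0.007], [-1.0, 0.001, 0.007]]
force: [-0.2, -0.6, -0.7]
finger_gap: 0.0053
```

Emit:
carry_out([
  [0.6,5.8,0,0],
  [1.2,11.6,0,-0.03],
  [1.8,17.4,0,-0.06],
  [2.4,23.2,0,-0.09],
  [3,29,0,-0.09],
])

```text
time_s: 30.38
eef_pos: [0.4842, 0.1997, 0.1302]
ee_rot: [[-0.002, 0.083, 0.997], [-0.001, 0.997, -0.083], [-1.0, -0.001, -0.002]]
force: [0.7, 0.2, -0.8]
finger_gap: 0.0055
```

Emit:
carry_out([
  [0.6,5.8,0,0],
  [1.2,11.6,0,0],
  [1.8,17.4,0,0],
  [2.3,23.2,0,0],
  [2.3,25.6,0,0],
])

```text
time_s: 31.0
eef_pos: [0.5053, 0.4592, 0.129]
ee_rot: [[-0.003, 0.077, 0.997], [0.0, 0.997, -0.077], [-1.0, -0.0, -0.003]]
force: [-0.5, -0.4, -0.4]
finger_gap: 0.0054
```

Emit:
carry_out([
  [0,0,-4,0],
  [0,0,-8,0],
  [0,0,-8,0],
  [0,0,-8,0],
])

```text
time_s: 31.5
eef_pos: [0.5086, 0.4544, 0.0519]
ee_rot: [[0.0, 0.083, 0.997], [-0.0, 0.997, -0.083], [-1.0, -0.0, 0.0]]
force: [-0.1, 1.2, -0.1]
finger_gap: 0.0054
```

```bash
python3 - <<'E'
from h import *
obs(); look('wrist',FN,'w9');obs()
E
```

```text
31.5 tcp [0.5086 0.4544 0.0519] jawyaw -0.0831 tilt [ 0. -0. -1.] gap 0.0054 F [-0.1  1.2 -0.1]
wrist red_file_center [(array([0.4997, 0.3498, 0.0328]), 0.61, array([150., 222.]))]
wrist green_file_center [(array([0.5027, 0.3814, 0.0341]), 0.6, array([201., 223.])), (array([0.5093, 0.4528, 0.0935]), 0.54, array([318., 275.]))]
wrist blue_file_center [(array([0.5044, 0.4196, 0.033 ]), 0.97, array([264., 220.]))]
wrist yellow_file_center [(array([0.5116, 0.4514, 0.0936]), 0.75, array([316., 280.]))]
31.75 tcp [0.5094 0.4554 0.0537] jawyaw -0.0829 tilt [ 0.002  0.003 -1.   ] gap 0.0053 F [ 0.4  0.  -0.6]
```

Emit:
carry_out([
  [0,0,-2.5,0],
  [0,0,-5,0],
  [0,0,-5.9,0],
  [0,0,-5.9,0],
  [0,0,-5.9,0],
])

```text
time_s: 32.38
eef_pos: [0.509, 0.4551, -0.0062]
ee_rot: [[0.001, 0.083, 0.997], [0.001, 0.997, -0.083], [-1.0, 0.002, 0.001]]
force: [-0.0, -0.3, 0.2]
finger_gap: 0.0052
```

Emit:
carry_out([
  [0,0,0,0],
  [0,0,0,0],
  [0,0,0,0],
  [0,0,2,0],
  [0,0,6,0],
], gripper=180)

```text
time_s: 33.0
eef_pos: [0.5069, 0.4533, 0.0522]
ee_rot: [[-0.003, 0.083, 0.997], [-0.003, 0.997, -0.083], [-1.0, -0.003, -0.003]]
force: [-0.1, 0.3, 1.0]
finger_gap: 0.025
```

Emit:
carry_out([
  [0,0,5,0],
  [0,0,10,0],
  [0,-4,12,0],
  [0,-4,12,0],
  [0,-4,12,0],
])

```text
time_s: 33.62
eef_pos: [0.5082, 0.4148, 0.1736]
ee_rot: [[0.0, 0.083, 0.997], [0.002, 0.997, -0.083], [-1.0, 0.002, 0.0]]
force: [-0.5, 1.1, -0.8]
finger_gap: 0.0249
```

```bash
python3 - <<'E'
from h import *
obs(); look('wrist',FN,'w10'); look('side',FN,'s10')
a=cv2.resize(cv2.imread('pics/w10.png')[40:280,180:480],None,fx=1.5,fy=1.5,interpolation=cv2.INTER_CUBIC); b=cv2.resize(cv2.imread('pics/s10.png')[115:210,265:375],None,fx=3,fy=3,interpolation=cv2.INTER_CUBIC)
b=cv2.copyMakeBorder(b,0,360-b.shape[0],0,0,cv2.BORDER_CONSTANT)
cv2.imwrite('pics/c10.png',np.hstack([a,b]))
E
```

```text
33.62 tcp [0.5082 0.4148 0.1736] jawyaw -0.0833 tilt [ 0.     0.002 -1.   ] gap 0.0249 F [-0.5  1.1 -0.8]
wrist red_file_center [(array([0.4988, 0.3495, 0.0291]), 0.6, array([253., 169.]))]
wrist green_file_center [(array([0.5054, 0.3846, 0.033 ]), 0.56, array([290., 173.]))]
wrist blue_file_center [(array([0.5058, 0.4199, 0.036 ]), 0.91, array([327., 172.]))]
wrist yellow_file_center [(array([0.5116, 0.4521, 0.0322]), 0.71, array([362., 174.]))]
side red_file_center [(array([0.501 , 0.3484, 0.0328]), 0.67, array([315., 163.]))]
side green_file_center []
side blue_file_center [(array([0.5065, 0.42  , 0.0317]), 0.66, array([315., 149.]))]
side yellow_file_center [(array([0.5141, 0.455 , 0.0314]), 0.58, array([317., 143.]))]
```

View pics/c10.png

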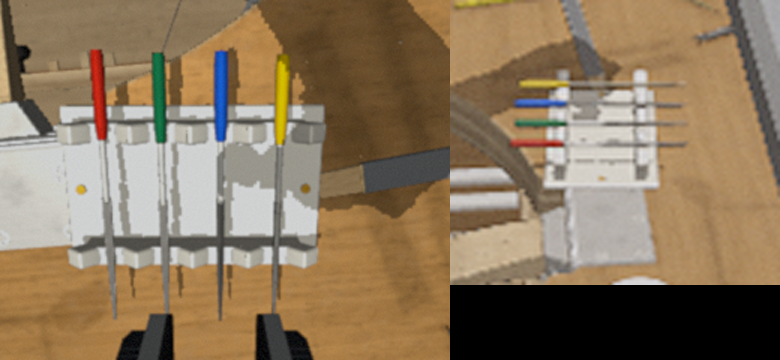

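All four files lie in their own slots between the ridges, in both views. Left to right they are now yellow, blue, green, red, and the gripper is clear. I'm handing the job in.

```bash
python3 -c "
from plant import manip; print(manip.sign_off())"
```

```text
the job is handed in; nothing more can be done
None
```

All four files now lie in the white rest in reverse order: yellow, blue, green, red from the left. All are released, and the gripper is open about 15 cm above them. I handed the job in at about 34 s of the 106 s allowed; it reports no verdict.

- **Last checks:** the final wrist and side pictures show each file in its own slot, across both bars. The networks put every file centre within about 4–6 mm of the middle between the bars, 3 mm of its slot's centre line, and about 29–36 mm above the bench. File angles I judged by eye.
- **Missed grasp:** the first grasp of red closed on nothing. The pictures show the fingertips about 2–3 cm above the reported TCP position, which disagrees with the interface text. I allowed for this from then on, and the miss did not disturb red.
- **Other disagreements:** the fingers stopped at about 5.5 mm on the files, not the stated 8 mm. In the last side picture the network did not find green, but it shows clearly in both pictures and the wrist check placed it.

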